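Load a touch-screen module into the probe jig and hold the press cover down

TASK

Load the loose touch-screen module, glass up, into the locating pins of the spring nest on the test jig. Then take the press cover by its handle, slide it over the jig's two locating dowels until it drops on, and press it straight down until the nest is at the bottom of its travel. Finish like that, still gripping the handle and keeping the cover pressed fully down so that the test can run; do not drop either part, and leave the other things on the bench where they are.

Things in the scene. Friction and masses are not known exactly. Their poses are not given: they have to be found in the camera images.
- jig: Test jig fixed to the bench: grey base box 210 x 136 mm with an aluminium top plate at 30 mm above the bench. On it a black sprung nest plate (118 x 112 x 8 mm) in the middle and one upright steel locating dowel at each end. Origin: centre of the base's underside, at bench level; x along its length (through both dowels), y across, z up. With the module in the nest the cover's underside lies 64 mm above the bench when it has dropped on (nest up) and 58 mm when fully pressed.
- dowel_a (a point): Centre of the top of the dowel at the jig's -x end, 70 mm from the jig's centre and 73 mm above the bench. Both dowels: 10 mm diameter, standing 43 mm above the top plate, the top 4 mm tapering to 5 mm diameter.
- dowel_b (a point): Same, top of the dowel at the jig's +x end, 140 mm from the other.
- nest_seat (a point): Centre of the nest plate's top face, on which the module lies: 46 mm above the bench when up; axes as the jig's. Eight small steel pins (6 mm diameter, standing 10 mm above the plate, tapered over the top 3 mm) frame a 95 x 55 mm space, long way along the jig: two at each end (y = +-16 mm) and two on each side (x = +-34 mm), the middle of the long sides being open for fingers.
- nest (a joint): How far the nest plate has been pressed down against its springs: 0 up, 0.006 m at its stop. It carries module and cover without sinking; the springs (net of these weights) need about 2 N to start and about 11 N to reach the stop, and lift it again when let go.
- module: Touch-screen module, a flat box 92 x 52 x 18 mm, 0.1 to 0.2 kg, grey shell with black glass on top; lies glass up on the bench. Origin: centre of its underside; x along the 92 mm, z up out of the glass. Either end may point either way in the nest.
- cover: Press cover: grey plate 176 x 70 x 22 mm, flat below, 0.2 to 0.4 kg, with a black bow handle on top. In the underside two blind bores 18 mm deep for the dowels. Lies flat on the bench. Origin: centre of its underside; x along the 176 mm, z up. It fits the dowels either way round.
- handle (a point): Middle of the handle's bar, 56 mm above the cover's underside. The bar is 86 mm long along the cover's x, 18 mm wide (y) and 16 mm high, its lower side 26 mm clear above the plate between two posts 58 mm apart; grip it across y from above.
- bore_a (a point): Centre of the mouth of the round bore, 13 mm diameter, in the cover's underside, 70 mm from the centre towards the cover's -x.
- bore_b (a point): Centre of the mouth of the slotted bore, 18 mm along x by 13 mm across, 70 mm from the centre towards the cover's +x.
- driver: Screwdriver 170 mm lying along its x; leave it alone.
- scraper: Scraper (spatula) 190 mm lying along its x; leave it alone.
- calipers: Calipers 150 mm, 11 mm high, lying flat; leave alone.
- glue: Glue bottle standing, 28 mm diameter, 95 mm high, origin under its centre; leave alone.
- spool: Small sample spool lying flat, 76 mm diameter, 28 mm high; leave alone.
- nozzle_jar: Glass jar standing, 40 mm diameter, 45 mm high; leave alone.
There are look-alikes about, which are no part of the job. What is shaped like the cover but brown or red is not meant.

How it is judged:
By the outcome, as a careful person would: the job done as asked, in the order asked, and still so for the second after the job is handed in, while the arm keeps its last pose, push and grip.
It also fails if it takes over 64 s, if anything falls off the work surface, if the arm or the gripper's body presses on something with over 40 N, if the wrist force passes 120 N, or if a joint passes its speed limit or range.

ROBOT

A 6-joint arm with a two-finger parallel gripper is mounted at the origin on the work surface. World frame = base frame: x ahead of the robot, y to its left, z up, the work surface at z = 0. Lengths are in m, angles in degrees, forces in N, time in s.
With the tool pointing down it reaches from about 0.4 to 0.825 m from the base axis. Payload 7 kg.
Tool frame: the origin (TCP) lies midway between the tips of the shut fingers; the grasp point (between the pads) lies 19 mm behind it; z points along the fingers, x is the direction in which the jaws open and shut, and the axes are right-handed (so a half turn about z gives the same grasp; the last joint's range is limited). The gripper opens to 88 mm and grips with 3 to 60 N. Pads are 19 mm wide; open, the fingers measure 130 mm over their backs; the gripper's body (78 mm by 193 mm) begins 47 mm behind the grasp point.
Start: joints at [83.027, 20.546, 0.682, 0, -70.136, -16.507], TCP at [0.269, 0.619, 0.227] pointing down, gripper open.
Joint ranges: [-176.03, 176.03], [-82.01, 121.73], [-58.28, 71.71], [-173.87, 95.51], [-174.79, -0.11], [-173.66, 173.66]. Speed limits (degrees/s): [136.94, 136.94, 172.46, 180, 180, 180].

INTERFACE

Orientations are given as [roll, pitch, yaw] about the fixed x, y, z axes, in that order (R = Rz(yaw) Ry(pitch) Rx(roll)).
In Python, from plant import * gives the robot as it stands. The module is installed in compiled form; this text tells all that it offers.
- The arm moves only by the shell command python3 -m pendant 'ROWS' [OPENING]. ROWS is JSON, a list that holds one entry, the list of rows, each a list of 6 numbers: the shift along the world's x, y, z in mm, then the turn, a rotation vector about the world's x, y, z in degrees. A call has 1 to 10 rows; each row is the pose to reach, as a shift and turn from the pose commanded when the call began; what a row does not reach only later rows make up. A row lasts 1/8 s, in which the tool goes at most 62.5 mm and 10.7 degrees, less where a joint would pass 70% of its speed; a pose out of reach is approached as far as the arm can. A call with a gripper value outside its range is refused whole. OPENING is the closure, from -1 (fully open) to 1 (shut), set as the call begins (- or left out, the last holds). The fingers move at their own pace and stop on an object; the grip force is fixed at half the most. Time passes only in rows, so rows that repeat a pose let the fingers close. It gives the time, the measured TCP pose, the force and the opening at its end, in the units of the state.
- get_obs(): the state, without advancing time (a new reading comes with each control period).
- snapshot(name): name is "side" or "top" or "wrist"; returns a dict with "pixels" (384x512x3 uint8, red, green, blue), "depth" (384x512 float32, m along the optical axis (not along the pixel's ray), 0 where there is no reading), "fx", "fy", "cx", "cy" (pixels), "pose" (4x4, takes a point from camera to world coordinates); the wrist camera has in their place "tool_from_camera" (4x4, takes a point from camera to tool coordinates, whose origin is the TCP and whose axes are the tool frame's). Camera axes: x right, y down, z forward; pixel columns grow to the right and rows downward; lengths in m; the calibration is good to about 2 mm. A picture is of the moment at which its call begins: read the wrist's pose just before it.
- close_job(): hands the job in, once; it reports no verdict.
The state is a dict: "clock": time; "joint_pos": joint angles; "qvel": joint speeds; "tau": joint torques, N m; "tool_pos": TCP position; "orientation": TCP orientation; "force": force on the tool from outside, world axes, zero at the start; "moment": the same for the moment, N m; "opening": finger opening in m.
Only numpy, scipy, OpenCV 4.12 (cv2) and the standard library are available. Lean on these libraries where they do the work, as an engineer would, in place of code of your own. Each camera call takes 0.05 s, during which the arm holds its last target. There are 200 camera calls.

## Working session

There is one attempt and no reset: what is moved stays moved. The work goes in short steps, Python scripts to look and compute and a shell command to move; the robot and the scene stay as the last step left them, time stands still between calls to the robot, and variables do not carry over. Pictures are saved under pics/ and viewed, about 8 in all and at most 12, crops included, and the job is handed in when it is done.

```bash
mkdir -p pics; cat > h.py <<'E'
from plant import *
import numpy as np, cv2
from scipy.spatial.transform import Rotation as R
def snap(n):
    o=get_obs(); s=snapshot(n)
    if n=="wrist":
        T=np.eye(4);T[:3,:3]=R.from_euler('xyz',o["orientation"],degrees=True).as_matrix();T[:3,3]=o["tool_pos"]
        s["pose"]=T@s["tool_from_camera"]
    s["pose"]=np.array(s["pose"])
    return s
def cloud(s):
    d=s["depth"];v,u=np.mgrid[:d.shape[0],:d.shape[1]]
    P=np.stack([(u-s["cx"])/s["fx"]*d,(v-s["cy"])/s["fy"]*d,d],-1)
    W=P@s["pose"][:3,:3].T+s["pose"][:3,3]; W[d==0]=np.nan
    return W
def save(s,f): cv2.imwrite("pics/"+f,s["pixels"][...,::-1])
E
python3 - <<'E'
from h import *
import pickle
S={}
for n in("top","side"):
    s=snap(n);S[n]=s
    print(n,s["fx"],s["pose"].round(3).tolist())
    save(s,n+"1.png")
pickle.dump(S,open("s1.pkl","wb"))
o=get_obs();print({k:np.round(v,3).tolist() for k,v in o.items()})
E
```

```text
top 381.8387761149671 [[0.027, -0.993, 0.119, 0.378], [-0.999, -0.023, 0.034, -0.173], [-0.031, -0.12, -0.992, 1.186], [0.0, 0.0, 0.0, 1.0]]
side 393.03689702994274 [[-0.972, -0.197, 0.13, 0.35], [-0.236, 0.767, -0.596, 0.554], [0.018, -0.61, -0.792, 0.999], [0.0, 0.0, 0.0, 1.0]]
{'clock': 0.1, 'joint_pos': [83.028, 20.587, 0.639, -0.015, -70.134, -16.506], 'qvel': [-0.052, -0.079, 0.151, 0.05, 0.038, -0.026], 'tau': [-0.002, -58.417, 29.375, 7.016, 0.01, -0.0], 'tool_pos': [0.269, 0.619, 0.226], 'orientation': [-179.99, -0.083, -113.483], 'force': [0.267, 0.625, -0.325], 'moment': [0.01, -0.023, -0.019], 'opening': 0.087}
```

View pics/top1.png

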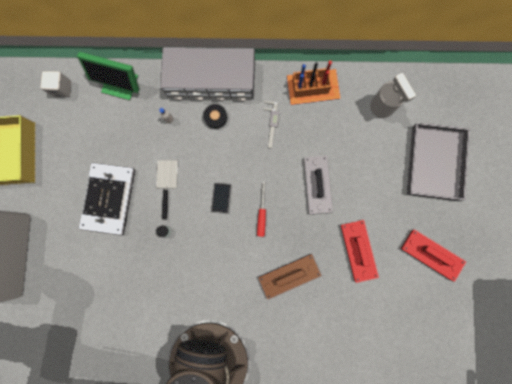

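View pics/side1.png

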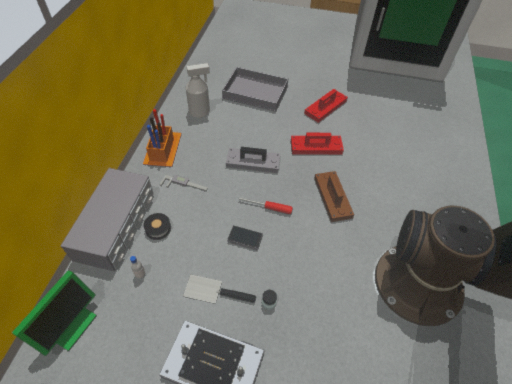

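Top view: jig at (107,198), module at (221,198), grey cover at (318,185). The brown and red covers are decoys. Side view agrees. Now I'll measure these.

```bash
python3 - <<'E'
from h import *
import pickle
S=pickle.load(open("s1.pkl","rb"))
for cam,boxes in (("top",{"jig":(75,158,140,240),"module":(206,178,237,218),"cover":(298,152,338,218)}),("side",{"module":(222,220,270,255),"cover":(220,143,286,176),"jig":(150,310,275,384)})):
    s=S[cam];W=cloud(s)
    for n,(a,b,c,d) in boxes.items():
        P=W[b:d,a:c].reshape(-1,3);C=s["pixels"][b:d,a:c].reshape(-1,3).astype(int)
        z=P[:,2]
        print(cam,n,"bench z",np.nanmedian(z[z<.008]).round(4), "hist",np.histogram(z[~np.isnan(z)],bins=np.arange(-.01,.09,.008))[0])
        lo={"jig":.02,"module":.01,"cover":.012}[n]
        m=z>lo
        r=cv2.minAreaRect((P[m,:2]*1000).astype(np.float32)); print("  rect",np.round(r[0],1),np.round(r[1],1),round(r[2],1),"medz",np.median(z[m]).round(4))
        if n=="cover":
            m=z>.045; r=cv2.minAreaRect((P[m,:2]*1000).astype(np.float32)); print("  bar",np.round(r[0],1),np.round(r[1],1),round(r[2],1),np.median(z[m]),m.sum())
        if n=="jig":
            m=z>.06; print("  dowels",(P[m]*1000).round(0).tolist())
            m=(C.max(1)<80)&(z>.035);r=cv2.minAreaRect((P[m,:2]*1000).astype(np.float32)); print("  nest",np.round(r[0],1),np.round(r[1],1),round(r[2],1),np.median(z[m]),m.sum())
E
```

```text
top jig bench z -0.0 hist [ 432 1794   62   87  774  695  766  640   28    9   13    0]
  rect [480.1 335.5] [138.3 210.6] 84.1 medz 0.0351
  dowels [[553.0, 331.0, 70.0], [552.0, 326.0, 75.0], [552.0, 324.0, 72.0], [549.0, 330.0, 72.0], [549.0, 327.0, 72.0], [550.0, 325.0, 69.0], [550.0, 323.0, 67.0], [546.0, 331.0, 70.0], [547.0, 329.0, 67.0], [547.0, 325.0, 71.0], [548.0, 326.0, 60.0], [414.0, 343.0, 73.0], [415.0, 345.0, 64.0], [415.0, 343.0, 60.0], [411.0, 347.0, 72.0], [411.0, 343.0, 74.0], [412.0, 341.0, 70.0], [412.0, 341.0, 64.0], [412.0, 339.0, 62.0], [408.0, 346.0, 74.0], [408.0, 342.0, 74.0], [409.0, 339.0, 75.0], [409.0, 340.0, 66.0], [409.0, 340.0, 61.0], [406.0, 345.0, 63.0], [406.0, 342.0, 61.0]]
  nest [481.2 334.3] [108.4 137. ] 83.1 0.045815599787564 1151
top module bench z -0.0002 hist [174 557  47 449  12   0   0   0   0   0   0   0]
  rect [491.7 -16.9] [52.1 91.7] 85.7 medz 0.0176
top cover bench z -0.0005 hist [317 972  21 634 483   9   2   9  53 128   0   0]
  rect [ 539.4 -315. ] [176.2  71.1] 5.8 medz 0.0221
  bar [ 538.6 -315. ] [84.6 18.4] 6.2 0.063155753
[... 792 characters left out ...]
2.0, 333.0, 71.0], [549.0, 332.0, 72.0], [547.0, 331.0, 71.0], [546.0, 330.0, 65.0], [551.0, 334.0, 70.0], [549.0, 334.0, 70.0], [548.0, 332.0, 66.0], [549.0, 335.0, 66.0], [414.0, 340.0, 69.0], [411.0, 339.0, 69.0], [415.0, 343.0, 74.0], [413.0, 343.0, 73.0], [411.0, 341.0, 70.0], [409.0, 341.0, 70.0], [414.0, 345.0, 75.0], [412.0, 345.0, 74.0], [410.0, 344.0, 73.0], [408.0, 343.0, 70.0], [414.0, 347.0, 72.0], [412.0, 346.0, 73.0], [410.0, 346.0, 73.0], [407.0, 345.0, 73.0], [414.0, 348.0, 68.0], [411.0, 348.0, 70.0], [409.0, 347.0, 68.0], [408.0, 345.0, 62.0], [414.0, 348.0, 61.0], [411.0, 349.0, 64.0], [409.0, 348.0, 63.0]]
  nest [473.7 338.6] [110.4 133.7] 84.2 0.046499006818868316 2161
```

```bash
python3 -m pendant '[[[40,-55,0,0,0,4],[90,-120,0,0,0,9],[140,-190,0,0,0,14],[190,-255,0,0,0,17],[212,-284,0,0,0,17],[212,-284,0,0,0,17],[212,-284,0,0,0,17]]]' -1 && python3 - <<'E'
from h import *
import pickle
s=snap("wrist");save(s,"w_jig.png");pickle.dump(s,open("wjig.pkl","wb"))
print(np.round(s["tool_from_camera"],3).tolist(),s["fx"]);o=get_obs();print(o["tool_pos"],o["orientation"],o["joint_pos"])
E
```

```text
clock: 0.98
tool_pos: [0.4821, 0.3325, 0.2263]
orientation: [180.0, -0.0, -96.7]
force: [1.2, 0.2, -0.7]
opening: 0.0877
[[1.0, -0.001, 0.001, -0.001], [0.001, 0.954, 0.299, -0.081], [-0.001, -0.299, 0.954, -0.157], [0.0, 0.0, 0.0, 1.0]] 266.19703521848925
[0.4815016  0.33376357 0.22628803] [ 1.79974639e+02 -2.21587553e-02 -9.66323607e+01] [ 5.38306790e+01  1.22456158e+01 -1.09159708e+01 -1.21152240e-02
 -6.68701955e+01  2.95417175e+01]
```

View pics/w_jig.png

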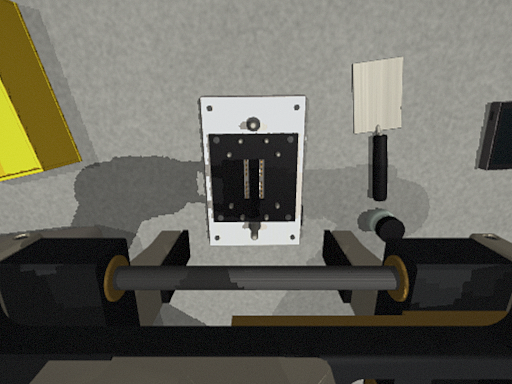

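The wrist view shows the jig square in the picture, dowels at (253,124) and (255,229), nest centre near (254,177). Measuring it.

```bash
cat > jig.py <<'E'
from h import *
import pickle
s=pickle.load(open("wjig.pkl","rb"));W=cloud(s);P0=W*1000
box=np.zeros(W.shape[:2],bool);box[85:250,190:315]=1
z=P0[...,2];C=s["pixels"].astype(int)
print("bench",np.nanmedian(z[60:85,200:310]))
def rect(m,n):
    P=P0[m][:,:2].astype(np.float32);r=cv2.minAreaRect(P);print(n,np.round(r[0],1),np.round(r[1],1),round(r[2],1),np.median(z[m]).round(1),m.sum())
rect(box&(z>22)&(z<50),"plate+nest")
rect(box&(z>41)&(z<51)&(C.max(2)<70),"nest")
for n,b in(("far",slice(100,140)),("near",slice(215,245))):
    m=box.copy();k=np.zeros_like(m);k[b]=1;m&=k&(z>71)&(z<78)
    v,u=np.nonzero(m);print(n,"uv",u.mean(),v.mean(),P0[m].mean(0).round(1),m.sum())
# pins
m=box&(z>52)&(z<60)
k,l,st,c=cv2.connectedComponentsWithStats(m.astype(np.uint8),connectivity=8)
for i in range(1,k): print("pin",st[i][4],c[i].round(1),P0[l==i].mean(0).round(1))
im=s["pixels"][90:250,190:315,::-1];cv2.imwrite("pics/crop_jig.png",cv2.resize(im,None,fx=3.7,fy=3.7,interpolation=cv2.INTER_CUBIC))
E
python3 jig.py
```

```text
bench -0.7881639731829038
plate+nest [482.7 335.7] [137.7 207.9] 83.9 37.3 14420
nest [477.4 336.8] [111.  125.9] 83.9 45.2 6793
far uv 252.30769230769232 124.73076923076923 [551.3 329.1  72.1] 26
near uv 253.88888888888889 236.72222222222223 [412.8 344.   72. ] 18
pin 1 [253. 120.] [556.  327.9  54.9]
pin 1 [255. 121.] [554.5 325.7  54.1]
pin 16 [239.6 140.8] [533.8 347.1  54.1]
pin 17 [265.6 140.4] [530.4 315.6  53.8]
pin 15 [228.1 154.5] [518.9 363.4  54.2]
pin 15 [277.5 153.9] [512.5 302.7  54. ]
pin 13 [230.5 205.8] [451.9 370.2  53.8]
pin 15 [276.6 205.4] [445.4 310.1  53.7]
pin 12 [241.9 217.6] [433.8 357.6  54. ]
pin 14 [265.5 217.3] [430.4 326.4  53.7]
pin 17 [254.2 229.1] [416.  343.3  55.7]
```

View pics/crop_jig.png

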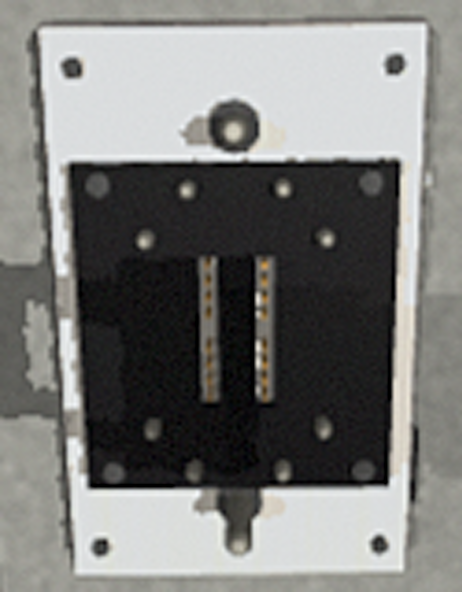

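Pins (8 found) and dowels agree: jig centre (482.1, 336.6), angle −6.1°; dowel tops read 72 mm vs 73, pins 54 vs 56. On to above the module.

```bash
python3 -m pendant '[[[0,-40,0,0,0,2],[4,-90,0,0,0,2],[8,-145,0,0,0,2],[11,-200,0,0,0,2],[11,-255,0,0,0,2],[11,-310,0,0,0,2],[11,-352,0,0,0,2],[11,-352,0,0,0,2],[11,-352,0,0,0,2],[11,-352,0,0,0,2]]]' -1 && cat > mod.py <<'E'
from h import *
s=snap("wrist");save(s,"w_mod.png");W=cloud(s)*1000;z=W[...,2]
o=get_obs();print(o["tool_pos"],o["orientation"],o["joint_pos"].round(1))
m=((z>12)&(z<26)).astype(np.uint8);m[260:]=0
k,l,st,c=cv2.connectedComponentsWithStats(m)
for i in range(1,k):
    if st[i][4]>300:
        P=W[l==i];r=cv2.minAreaRect(P[:,:2].astype(np.float32));print(st[i],np.round(r[0],1),np.round(r[1],1),round(r[2],1),np.median(P[:,2]).round(1), np.nanmedian(z[:40]))
E
python3 mod.py
```

```text
clock: 2.28
tool_pos: [0.4921, -0.0157, 0.2265]
orientation: [180.0, 0.0, -94.4]
force: [0.7, 0.2, 0.2]
opening: 0.0876
[ 0.49207013 -0.01572947  0.22652599] [ 1.79998739e+02  4.21858734e-03 -9.43783317e+01] [ 21.1   3.1 -21.7  -0.  -65.1  64.5]
[ 447   42   65  147 6487] [ 541.8 -314.7] [176.4  72.5] 6.5 21.4 -0.8064196600394702
[   0  125   73  113 1114] [506.1 269.5] [174.1  55. ] 13.0 21.0 -0.8064196600394702
[ 337  126   20  108 1026] [ 470.3 -144.7] [ 25.3 154.5] 88.9 20.6 -0.8064196600394702
[ 239  139   38   64 2329] [495.  -17.3] [51.8 90.3] 85.5 17.2 -0.8064196600394702
[127 166  25  63 773] [469.4 157.4] [94.7 19. ] 1.1 17.2 -0.8064196600394702
```

```bash
python3 -m pendant '[[[2,0,-40,0,0,0],[2,0,-80,0,0,0],[2,0,-110,0,0,0],[2,0,-110,0,0,0],[2,0,-110,0,0,0]]]' -1 && sed -i 's/w_mod/w_mod2/' mod.py && python3 mod.py
```

```text
clock: 2.95
tool_pos: [0.4948, -0.0163, 0.1177]
orientation: [-179.9, 0.0, -94.4]
force: [0.9, -0.1, 0.5]
opening: 0.088
[ 0.49507106 -0.01628193  0.11800128] [-1.79877091e+02  3.37884503e-02 -9.44262214e+01] [ 20.9   9.5 -30.2   0.  -50.2  64.6]
[ 366  134   28  126 1325] [ 482.9 -146.5] [ 22.9 129.2] 86.2 17.1 -0.7806669858335114
[ 231  152   53   87 4320] [494.5 -17.5] [52.  91.2] 86.1 17.2 -0.7806669858335114
[ 78 189  31  49 847] [488.8 157.8] [55.1 19.4] 1.5 17.1 -0.7806669858335114
```

View pics/w_mod2.png

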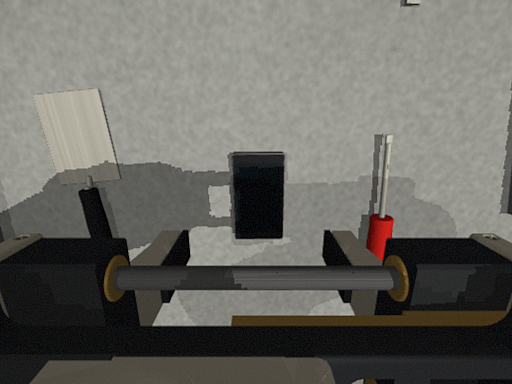

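The module stands centred between the jaws at (257,195), clear of the scraper and driver. Descend and grip.

```bash
python3 -m pendant '[[[0.5,-0.5,-40,0,0,0],[0.5,-0.5,-80,0,0,0],[0.5,-0.5,-100,0,0,0],[0.5,-0.5,-108,0,0,0],[0.5,-0.5,-112,0,0,0],[0.5,-0.5,-112,0,0,0],[0.5,-0.5,-112,0,0,0]]]' -1 && python3 -m pendant '[[[0,0,0,0,0,0],[0,0,0,0,0,0],[0,0,0,0,0,0],[0,0,0,0,0,0],[0,0,0,0,0,0],[0,0,0,0,0,0]]]' 1
```

```text
clock: 3.88
tool_pos: [0.4951, -0.0172, 0.0054]
orientation: [-179.9, 0.0, -94.5]
force: [-0.4, -0.7, 0.3]
opening: 0.0878
clock: 4.62
tool_pos: [0.4944, -0.0175, 0.0046]
orientation: [180.0, -0.0, -94.5]
force: [-0.2, -1.6, 0.9]
opening: 0.0517
```

```bash
python3 -m pendant '[[[0,0,15,0,0,0],[0,0,50,0,0,0],[0,0,95,0,0,0],[0,20,135,0,0,0],[-2,60,145,0,0,0],[-6,110,145,0,0,-0.5],[-10,160,145,0,0,-1],[-12,210,145,0,0,-1.6],[-12.4,260,145,0,0,-1.6],[-12.4,305,145,0,0,-1.6]]]' 1 && python3 -m pendant '[[[0,35,-10,0,0,0],[0,49,-20,0,0,0],[0,49,-20,0,0,0],[0,49,-20,0,0,0],[0,49,-20,0,0,0]]]' 1 && python3 - <<'E'
from h import *
o=get_obs();print(o["tool_pos"],o["orientation"],o["opening"])
s=snap("wrist");save(s,"w_held.png")
t=snap("top");im=cv2.resize(t["pixels"][150:250,60:180,::-1],None,fx=5,fy=5,interpolation=cv2.INTER_CUBIC);cv2.imwrite("pics/t_held.png",im)
W=cloud(t)*1000;z=W[...,2];print(np.nanmax(z[150:250,60:180]))
E
```

```text
clock: 5.88
tool_pos: [0.4814, 0.2893, 0.1492]
orientation: [180.0, -0.0, -96.1]
force: [-0.2, -0.6, -1.6]
opening: 0.052
clock: 6.5
tool_pos: [0.4823, 0.3358, 0.13]
orientation: [-180.0, 0.0, -96.1]
force: [-0.0, -0.2, -1.2]
opening: 0.0513
[0.48226665 0.33578228 0.13003349] [-1.79984564e+02  2.57643912e-02 -9.61325847e+01] 0.05125158236528804
369.5530687787694
```

View pics/w_held.png

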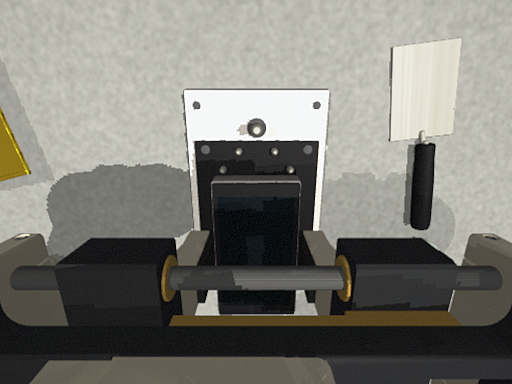

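The held module is level and square, far edge at row ~180, columns 212–300; far pins and dowel visible ahead. Measuring both in this one view.

```bash
cat > held.py <<'E'
from h import *
o=get_obs();print(o["tool_pos"],o["orientation"])
s=snap("wrist");W=cloud(s)*1000;z=W[...,2]
zt=o["tool_pos"][2]*1000
b=np.zeros(z.shape,bool);b[165:318,205:308]=1
m=b&(abs(z-np.nanmedian(z[195:235,225:290]))<5)
print("glass z - tcp",np.nanmedian(z[195:235,225:290])-zt,m.sum())
a=np.deg2rad(-6.1);ux=np.array([np.cos(a),np.sin(a)]);uy=np.array([-ux[1],ux[0]])
c=np.array([482.1,336.6]);L=np.stack([(W[...,:2]-c)@ux,(W[...,:2]-c)@uy],-1)
P=L[m];print("module in jig frame x",np.percentile(P[:,0],[.2,99.8]).round(1),"y",np.percentile(P[:,1],[.2,2,98,99.8]).round(1))
r=cv2.minAreaRect(P.astype(np.float32));print(np.round(r[0],1),np.round(r[1],1),round(r[2],1))
# tilt of glass
mm=b.copy();mm[:185]=0;mm[255:]=0;mm[:,:225]=0;mm[:,290:]=0
A=np.c_[L[mm],np.ones(mm.sum())];print("slope deg",np.rad2deg(np.linalg.lstsq(A,z[mm],rcond=None)[0][:2]).round(2))
k=(z>52)&(z<60);k[170:]=0;k[:135]=0;k[:,:190]=0;k[:,320:]=0
n,l,st,cc=cv2.connectedComponentsWithStats(k.astype(np.uint8))
for i in range(1,n):
    if st[i][4]>8: print("pin",cc[i].round(),L[l==i].mean(0).round(1))
k=(z>70)&(z<78);k[:110]=0;k[140:]=0;k[:,:235]=0;k[:,275:]=0;print("dowel",L[k].mean(0).round(1),k.sum())
E
python3 held.py
```

```text
[0.48229921 0.33600704 0.1300999 ] [-1.79975976e+02  3.87667994e-02 -9.61276994e+01]
glass z - tcp 12.784020964792973 9503
module in jig frame x [-44.4  45.8] y [-29.2 -24.8  25.9  29.9]
[0.6 0.1] [91.3 62.5] 1.0
 ** On entry to DLASCL parameter number  4 had an illegal value
 ** On entry to DLASCL parameter number  4 had an illegal valueTraceback (most recent call last):
  File "held.py", line 14, in <module>
    A=np.c_[L[mm],np.ones(mm.sum())];print("slope deg",np.rad2deg(np.linalg.lstsq(A,z[mm],rcond=None)[0][:2]).round(2))
                                                                  ~~~~~~~~~~~~~~~^^^^^^^^^^^^^^^^^^^^
    x, resids, rank, s = _umath_linalg.lstsq(a, b, rcond,
                         ~~~~~~~~~~~~~~~~~~~^^^^^^^^^^^^^
                                             signature=signature)
                                             ^^^^^^^^^^^^^^^^^^^^
    raise LinAlgError("SVD did not converge in Linear Least Squares")
numpy.linalg.LinAlgError: SVD did not converge in Linear Least Squares
```

```bash
sed -i 's/^A=/mm\&=~np.isnan(z);A=/' held.py; python3 held.py
```

```text
[0.48228715 0.33612549 0.13006896] [-1.79976896e+02  3.85371040e-02 -9.61209271e+01]
glass z - tcp 12.764330208701324 9505
module in jig frame x [-44.5  45.8] y [-29.1 -24.8  26.1  30.1]
[0.4 0.5] [62.6 91.5] 89.8
slope deg [-0.13 -0.  ]
pin [238. 151.] [50.3 16.1]
pin [275. 151.] [ 50.2 -15.9]
pin [222. 168.] [35.2 30.5]
pin [290. 168.] [ 35.1 -30.4]
dowel [69.7 -0.1] 78
```

```bash
python3 -m pendant '[[[-0.6,-0.5,-30,0,0,0],[-0.6,-0.5,-55,0,0,0],[-0.6,-0.5,-64,0,0,0],[-0.6,-0.5,-67,0,0,0],[-0.6,-0.5,-70,0,0,0],[-0.6,-0.5,-72,0,0,0],[-0.6,-0.5,-72,0,0,0]]]' 1 && python3 -m pendant '[[[0,0,-2,0,0,0],[0,0,-4,0,0,0],[0,0,-5,0,0,0],[0,0,-6,0,0,0],[0,0,-6,0,0,0]]]' 1
```

```text
clock: 7.58
tool_pos: [0.4815, 0.3362, 0.0579]
orientation: [-180.0, 0.0, -96.1]
force: [0.4, 0.1, -1.7]
opening: 0.0519
clock: 8.2
tool_pos: [0.4814, 0.336, 0.0514]
orientation: [180.0, -0.0, -96.1]
force: [-0.0, -0.3, -1.2]
opening: 0.0516
```

```bash
python3 -m pendant '[[[0,0,-0.5,0,0,0],[0,0,-1,0,0,0],[0,0,-1.3,0,0,0],[0,0,-1.3,0,0,0]]]' 1
```

```text
clock: 8.7
tool_pos: [0.4815, 0.3361, 0.0506]
orientation: [-180.0, 0.0, -96.1]
force: [-1.4, -0.1, 3.1]
opening: 0.0515
```

Contact at +3 N: seated. Release, rise, and look.

```bash
python3 -m pendant '[[[0,0,0,0,0,0],[0,0,0,0,0,0],[0,0,0,0,0,0],[0,0,0,0,0,0],[0,0,10,0,0,0],[0,0,40,0,0,0],[0,0,90,0,0,0],[0,0,140,0,0,0],[0,0,176,0,0,0],[0,0,176,0,0,0]]]' -1 && python3 - <<'E'
from h import *
s=snap("wrist");W=cloud(s)*1000;z=W[...,2]
im=s["pixels"][90:250,190:315,::-1];cv2.imwrite("pics/seated.png",cv2.resize(im,None,fx=3.7,fy=3.7,interpolation=cv2.INTER_CUBIC))
a=np.deg2rad(-6.1);ux=np.array([np.cos(a),np.sin(a)]);uy=np.array([-ux[1],ux[0]])
L=np.stack([(W[...,:2]-[482.1,336.6])@ux,(W[...,:2]-[482.1,336.6])@uy],-1)
for nm,m in(("glass",(z>59.5)&(z<69)&(abs(L).max(-1)<60)),):
    r=cv2.minAreaRect(L[m].astype(np.float32));print(nm,np.round(r,1) if 0 else r,np.median(z[m]))
    A=np.c_[L[m],np.ones(m.sum())];print(np.rad2deg(np.linalg.lstsq(A,z[m],rcond=None)[0][:2]))
for sg in(1,-1):
    k=(z>70)&(z<78)&(abs(L[...,0]-70*sg)<12)&(abs(L[...,1])<12);print("dowel",L[k].mean(0))
E
```

```text
clock: 9.95
tool_pos: [0.4827, 0.3373, 0.2307]
orientation: [-179.8, 0.3, -96.1]
force: [0.1, -0.0, -0.5]
opening: 0.0877
glass ((-0.5607528686523438, 0.642425537109375), (91.17776489257812, 51.89124298095703), 0.2720111012458801) 63.2311540663435
[-0.06588744 -0.03369917]
dowel [69.81967922 -0.10741412]
dowel [-6.94494689e+01  2.88703034e-02]
```

View pics/seated.png

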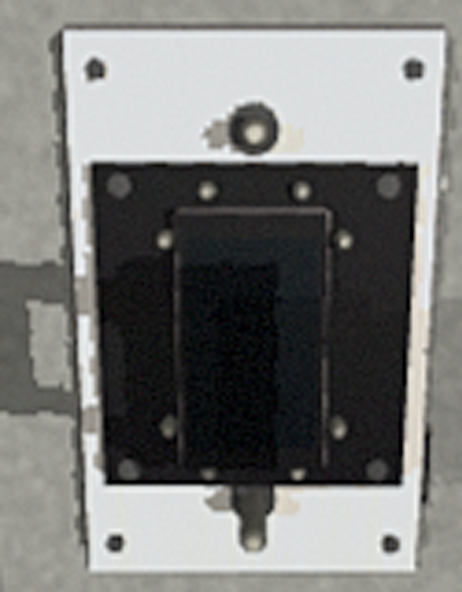

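Module seated level between all eight pins (glass 64 mm with the −0.8 mm bias, tilt <0.1°). On to the cover.

```bash
python3 -m pendant '[[[3,-30,0,0,0,1],[7,-80,0,0,0,2],[12,-135,0,0,0,3],[17,-190,0,0,0,4],[22,-245,0,0,0,5],[27,-300,0,0,0,6],[32,-355,0,0,0,7],[37,-410,0,0,0,8],[42,-465,0,0,0,9],[47,-520,0,0,0,10]]]' -1 && python3 -m pendant '[[[6,-55,0,0,0,1],[11,-105,0,0,0,2],[11.5,-130.6,-20,0,0,2.1],[11.5,-130.6,-40,0,0,2.1],[11.5,-130.6,-40,0,0,2.1],[11.5,-130.6,-40,0,0,2.1],[11.5,-130.6,-40,0,0,2.1]]]' -1 && cat > cov.py <<'E'
from h import *
s=snap("wrist");save(s,"w_cov.png");W=cloud(s)*1000;z=W[...,2]
o=get_obs();print(o["tool_pos"],o["orientation"],o["joint_pos"].round(1), np.nanmedian(z[:40]))
near=np.hypot(W[...,0]-541,W[...,1]+314.6)<105
for n,lo,hi in(("plate",15,27),("bar",58,70)):
    m=near&(z>lo)&(z<hi);m[250:]=0
    k,l,st,c=cv2.connectedComponentsWithStats(m.astype(np.uint8));i=1+np.argmax(st[1:,4])
    P=W[(l==i) if n=="bar" else m];r=cv2.minAreaRect(P[:,:2].astype(np.float32));print(n,st[i],np.round(r[0],1),np.round(r[1],1),round(r[2],1),np.median(P[:,2]).round(1))
E
python3 cov.py
```

```text
clock: 11.25
tool_pos: [0.5277, -0.1857, 0.2254]
orientation: [179.9, 0.0, -86.0]
force: [1.1, 0.2, -1.0]
opening: 0.0879
clock: 12.12
tool_pos: [0.5405, -0.3143, 0.1873]
orientation: [-179.9, -0.0, -83.9]
force: [1.0, -0.4, 0.6]
opening: 0.0874
[ 0.54047565 -0.31422278  0.18730646] [-1.79918218e+02 -3.54408939e-02 -8.39331719e+01] [-12.3  17.4  -9.2   0.  -63.3 108.4] -0.7868773491099823
plate [ 228  107   60  138 6489] [ 541.6 -315.3] [175.8  70.2] 6.0 21.3
bar [ 250  150   17   76 1201] [ 542.3 -315.5] [85.5 17.3] 5.7 63.0
```

View pics/w_cov.png

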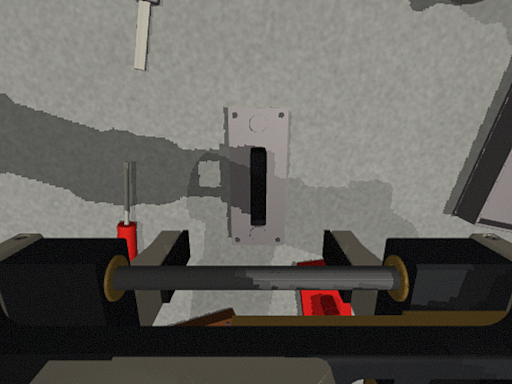

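Handle at (258,187), centre (541.9, −315.4), yaw 5.9°, sizes as specified. Descend and grip.

```bash
python3 -m pendant '[[[1.6,-1,-40,0,0,-0.1],[1.6,-1,-85,0,0,-0.1],[1.6,-1,-125,0,0,-0.1],[1.6,-1,-142,0,0,-0.1],[1.6,-1,-149,0,0,-0.1],[1.6,-1,-149,0,0,-0.1],[1.6,-1,-149,0,0,-0.1]]]' -1 && python3 -m pendant '[[[0,0,0,0,0,0],[0,0,0,0,0,0],[0,0,0,0,0,0],[0,0,0,0,0,0],[0,0,0,0,0,0],[0,0,0,0,0,0],[0,0,0,0,0,0],[0,0,0,0,0,0]]]' 1
```

```text
clock: 13.05
tool_pos: [0.5426, -0.3158, 0.0388]
orientation: [-179.9, -0.1, -84.1]
force: [0.3, 0.4, -0.2]
opening: 0.0876
clock: 14.05
tool_pos: [0.5416, -0.3156, 0.0373]
orientation: [-180.0, -0.0, -84.1]
force: [-0.4, 0.1, 1.0]
opening: 0.0176
```

```bash
python3 -m pendant '[[[0,0,8,0,0,0],[0,0,30,0,0,0],[0,0,60,0,0,0],[0,0,95,0,0,0],[0,10,120,0,0,0],[-1,30,125,0,0,0],[-3,60,125,0,0,-0.5],[-6,95,125,0,0,-1],[-10,135,125,0,0,-2],[-14,175,125,0,0,-3]]]' 1 && python3 -m pendant '[[[-4,40,0,0,0,-1],[-8,80,0,0,0,-2],[-12,120,0,0,0,-3],[-16,160,0,0,0,-4],[-20,200,0,0,0,-5],[-24,240,0,0,0,-6],[-28,280,0,0,0,-7],[-32,320,0,0,0,-8],[-36,360,0,0,0,-9],[-40,395,0,0,0,-9]]]' 1 && python3 -m pendant '[[[-2,30,0,0,0,0],[-4,55,0,0,0,0],[-5,72,0,0,0,0],[-5.5,82,0,0,0,0],[-5.5,82,0,0,0,0],[-5.5,82,0,0,0,0],[-5.5,82,0,0,0,0],[-5.5,82,0,0,0,0]]]' 1 && python3 - <<'E'
from h import *
s=snap("wrist");save(s,"w_hc.png");o=get_obs();print(o["tool_pos"],o["orientation"],o["opening"],o["force"],o["moment"])
E
```

```text
clock: 15.3
tool_pos: [0.5262, -0.1385, 0.1611]
orientation: [179.9, 0.0, -87.1]
force: [0.7, 1.3, -2.9]
opening: 0.0176
clock: 16.55
tool_pos: [0.4858, 0.2559, 0.1611]
orientation: [179.9, -0.1, -96.1]
force: [0.8, -0.4, -2.0]
opening: 0.0175
clock: 17.55
tool_pos: [0.4822, 0.336, 0.1624]
orientation: [-180.0, 0.0, -96.1]
force: [0.2, -0.6, -1.7]
opening: 0.0178
[0.48214588 0.33611494 0.16238975] [-1.79996165e+02  8.36193553e-03 -9.61098970e+01] 0.0177837576929621 [-0.60110394 -0.97193211 -1.93936314] [-0.04126762 -0.01840003 -0.04926409]
```

View pics/w_hc.png

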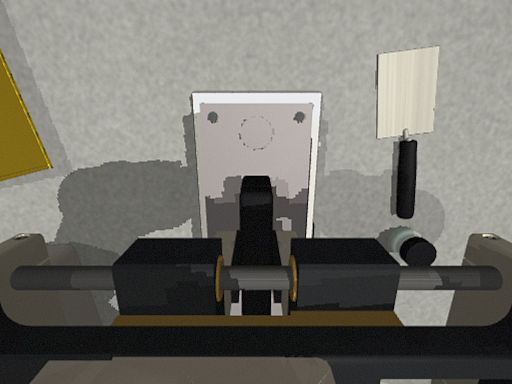

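Cover held above the jig, plate columns 198–315, far edge at row ~103. Measure its plane, edge positions and yaw in jig coordinates.

```bash
cat > hc.py <<'E'
from h import *
s=snap("wrist");W=cloud(s)*1000;z=W[...,2]
o=get_obs();print((o["tool_pos"]*1000).round(1),o["orientation"].round(2),o["force"].round(1))
a=np.deg2rad(-6.1);ux=np.array([np.cos(a),np.sin(a)]);uy=np.array([-ux[1],ux[0]])
L=np.stack([(W[...,:2]-[482.1,336.6])@ux,(W[...,:2]-[482.1,336.6])@uy],-1)
z0=np.nanmedian(z[115:170,215:300])
m=(abs(z-z0)<6)&(abs(L[...,0])<100)&(abs(L[...,1])<45);m[215:]=0
A=np.c_[L[m],np.ones(m.sum())];print("top z",z0,"underside rel TCP",z0+.8-22-o["tool_pos"][2]*1000,"slope",np.rad2deg(np.linalg.lstsq(A,z[m],rcond=None)[0][:2]).round(2))
rows=[]
for v in range(112,200,4):
    u=np.nonzero(m[v])[0];e=L[v,u];rows.append([e[:,0].mean(),e[:,1].max(),e[:,1].min()])
r=np.array(rows)
for j,n in((1,"+y"),(2,"-y")):
    p=np.polyfit(r[:,0],r[:,j],1);print(n,"edge at x=0",p[1].round(1),"at 70",np.polyval(p,70).round(1),"yaw",np.rad2deg(p[0]).round(2))
f=[L[np.nonzero(m[:,u])[0].min(),u,0] for u in range(215,305,4)];print("far edge x",np.median(f).round(1),(np.polyfit(np.arange(len(f)),f,1)[0]).round(3))
E
python3 hc.py
```

```text
[482.1 336.2 162.4] [-1.80e+02  1.00e-02 -9.61e+01] [-0.3  0.  -2.1]
top z 146.57395752685582 underside rel TCP -36.989589598706715 slope [ 0.36 -0.05]
+y edge at x=0 35.3 at 70 35.3 yaw -0.05
-y edge at x=0 -34.0 at 70 -34.0 yaw -0.07
far edge x 87.6 -0.001
```

```bash
python3 -m pendant '[[[0,-0.6,-15,0,0,0],[0,-0.6,-33,0,0,0],[0,-0.6,-44,0,0,0],[0,-0.6,-48,0,0,0],[0,-0.6,-50,0,0,0],[0,-0.6,-50,0,0,0],[0,-0.6,-50,0,0,0]]]' 1 && python3 -m pendant '[[[0,0,-1,0,0,0],[0,0,-2,0,0,0],[0,0,-3,0,0,0],[0,0,-4,0,0,0],[0,0,-4,0,0,0]]]' 1
```

```text
clock: 18.52
tool_pos: [0.4822, 0.3361, 0.1127]
orientation: [-180.0, 0.0, -96.1]
force: [0.1, -0.3, -1.4]
opening: 0.0179
clock: 19.15
tool_pos: [0.482, 0.3358, 0.1082]
orientation: [180.0, -0.0, -96.1]
force: [0.5, -0.7, -2.4]
opening: 0.0178
```

Underside now ~2 mm below the dowel tops without force: the bores are on. Continue.

```bash
python3 -m pendant '[[[0,0,-1,0,0,0],[0,0,-2,0,0,0],[0,0,-3,0,0,0],[0,0,-4,0,0,0],[0,0,-5,0,0,0],[0,0,-5.5,0,0,0],[0,0,-5.5,0,0,0]]]' 1 && python3 -m pendant '[[[0,0,-0.5,0,0,0],[0,0,-1,0,0,0],[0,0,-1.5,0,0,0],[0,0,-2,0,0,0],[0,0,-2,0,0,0],[0,0,-2,0,0,0]]]' 1
```

```text
clock: 20.02
tool_pos: [0.482, 0.3359, 0.1027]
orientation: [180.0, -0.0, -96.1]
force: [0.5, 0.4, -2.2]
opening: 0.018
clock: 20.78
tool_pos: [0.4821, 0.3359, 0.1011]
orientation: [-180.0, 0.0, -96.1]
force: [-1.5, -0.9, 2.2]
opening: 0.0179
```

Resting on the module at TCP z 101, as predicted. Press.

```bash
python3 -m pendant '[[[0,0,-1,0,0,0],[0,0,-2,0,0,0],[0,0,-3,0,0,0],[0,0,-4,0,0,0],[0,0,-4,0,0,0]]]' 1 && python3 -m pendant '[[[0,0,-1,0,0,0],[0,0,-2,0,0,0],[0,0,-2.5,0,0,0],[0,0,-2.5,0,0,0],[0,0,-2.5,0,0,0]]]' 1
```

```text
clock: 21.4
tool_pos: [0.4821, 0.3359, 0.0973]
orientation: [-180.0, 0.0, -96.1]
force: [-3.4, -1.2, 8.8]
opening: 0.0177
clock: 22.02
tool_pos: [0.4822, 0.3359, 0.0952]
orientation: [-180.0, 0.0, -96.1]
force: [-4.7, -2.6, 12.1]
opening: 0.0177
```

```bash
python3 -m pendant '[[[0,0,-0.5,0,0,0],[0,0,-0.5,0,0,0],[0,0,-0.5,0,0,0]]]' 1;  python3 -m pendant '[[[0,0,-0.5,0,0,0],[0,0,-0.5,0,0,0],[0,0,-0.5,0,0,0]]]' 1; python3 -m pendant '[[[0,0,-0.5,0,0,0],[0,0,-0.5,0,0,0],[0,0,-0.5,0,0,0]]]' 1
```

```text
clock: 22.4
tool_pos: [0.4822, 0.336, 0.0952]
orientation: [-180.0, 0.0, -96.1]
force: [-5.8, -3.5, 14.6]
opening: 0.0177
clock: 22.78
tool_pos: [0.4822, 0.336, 0.0952]
orientation: [-179.9, 0.0, -96.0]
force: [-7.5, -3.7, 18.2]
opening: 0.0176
clock: 23.15
tool_pos: [0.4823, 0.336, 0.0951]
orientation: [-179.9, 0.0, -96.0]
force: [-9.3, -3.4, 23.1]
opening: 0.0176
```

```bash
python3 -m pendant '[[[-0.4,-0.2,0,0,0,0],[-0.8,-0.3,0,0,0,0],[-0.8,-0.3,0,0,0,0],[-0.8,-0.3,0,0,0,0],[-0.8,-0.3,0,0,0,0]]]' 1; python3 hc.py; python3 - <<'E'
from h import *
s=snap("side");im=s["pixels"][284:384,130:280,::-1];cv2.imwrite("pics/fin.png",cv2.resize(im,None,fx=5,fy=5,interpolation=cv2.INTER_CUBIC))
o=get_obs();print(o["clock"],o["force"],o["tool_pos"],o["opening"])
E
```

```text
clock: 23.78
tool_pos: [0.4822, 0.336, 0.0951]
orientation: [-179.9, 0.1, -96.0]
force: [-6.0, -3.5, 19.3]
opening: 0.0178
[482.2 336.   95.2] [-1.7987e+02  8.0000e-02 -9.6020e+01] [-4.6 -3.2 19.8]
top z 79.35171327783253 underside rel TCP -37.00009462791493 slope [ 0.3 -0.1]
+y edge at x=0 35.1 at 70 35.2 yaw 0.06
-y edge at x=0 -34.3 at 70 -34.2 yaw 0.03
far edge x 87.7 0.001
23.875 [-5.30681287 -5.0560718  19.50289048] [0.4821846  0.33598975 0.09513781] 0.018098432445832778
```

View pics/fin.png

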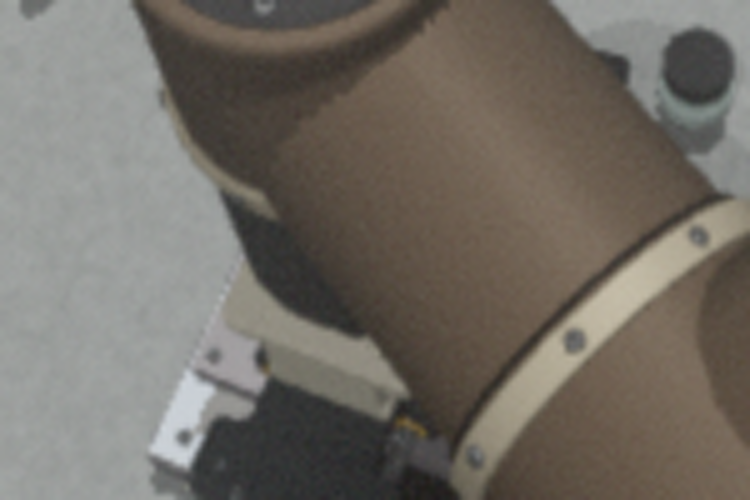

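The side view shows the arm over the jig with the cover's end just above the plate at (235,345), mostly hidden by the arm. By depth, the cover's underside is at 58.2 mm, which means fully pressed, with 19.5 N held. Handing in.

```bash
python3 -c "from plant import *; print(close_job())"
```

```text
the job is handed in; nothing more can be done
None
```

I put the module glass up into the nest pins, slid the cover over both dowels, and pressed it to the bottom of its travel. I handed in at about 24 s of the 64 s allowed, still gripping the handle and pressing.

- **Module:** after release it lay level between all eight pins, with the glass at 64 mm and tilt under 0.1°.
- **Cover:** it met the module at 101 mm TCP height, as predicted. In the last check its underside was at 58.2 mm (58 is fully pressed), and at the stop the force rose from 12 to 23 N with no further movement.
- **At hand-in:** I was holding about 19.5 N down with the grip at 18 mm on the bar. About 5 N of sideways force in each of x and y remained, which I reduced in x but did not remove.
- **Less certain:** the depth images read about 0.8 mm low, which I corrected for, and the cover plate read about 0.3° of slope both in the air and when pressed. The final side view was mostly blocked by the arm, so the pressed state rests on the wrist depth and the force. I took no final picture of the other bench items, but no unexpected contact force was reported during the moves.

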